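# Seat the screw press, back it off a quarter turn and hold

### The job

Take the small black jar off the bridge of the green screw press and leave it standing upright directly on the desk top (on the white sheet will do). Then turn the brass thumbscrew clockwise (seen from above) until it seats and will go no further, and back it off a quarter turn so that the panel is free again. Finish still gripping the thumbscrew at that setting, and do not disturb the other things on the desk.

Things in the scene. Friction and masses are not known exactly. Their poses are not given: they have to be found in the camera images.
- press: Screw press, fixed to the desk: wooden base 115 x 210 x 16 mm with a white panel, two steel columns and a green bridge 68 mm (along x) x 205 mm (along y) x 16 mm whose flat top is 76 mm above the desk. Origin at the centre of the base's underside; y runs along the bridge, z up. The thumbscrew stands upright in the middle of the bridge; a steel foot under it comes down on the panel.
- thumbscrew_grip (a point): Point on the thumbscrew's upright axis at grip height, 27 mm above the bridge top. The brass head is a collar 32 mm across and 9 mm high with an upright flat bar on it, 44 x 12 mm, from 87 to 117 mm above the desk. x axis along the 44 mm, to the end with the red mark; y across the 12 mm; z up. The head turns but does not rise or sink. Black marks on the bridge stand 1/8 turn apart.
- thumbscrew (a joint): Turn of the thumbscrew in rad. It grows as the screw is turned clockwise seen from above (tightened). A hard stop at 4.0 is where the foot is seated on the panel; it starts 1.2 to 2.6 short of that, and can go back to 0. Stiff (0.06 N m of friction): it stays where it is left. A quarter turn is 1.57.
- jar: Small black plastic jar with a fixed lid, 55 mm across, 54 mm high, upright, 0.11 to 0.22 kg. Origin at the centre of its underside, z up. It stands on the bridge about 60 mm from the thumbscrew on the press's +y side, in the way of gripping and turning the screw. The flat sheet on the desk around x = 0.50, y = 0.32 is always free to take it.
- pot: Bystander: white pot lying on its side, 94 x 93 x 95 mm, at the back. Origin under its centre.
- vase: Bystander: white bud vase with green leaves lying on its side, 96 x 142 x 98 mm, at the back. Origin under its centre.
- tube: Bystander: squeezed paint tube, white and turquoise, 34 x 146 x 22 mm, lying to the left. Origin under its centre.
- tin: Bystander: flat black watercolour tin, 75 x 193 x 25 mm, at the back right. Origin under its centre.
- pod: Bystander: green seed pod on a stem, 32 x 103 x 29 mm, lying to the left. Origin under its centre.
Mind the look-alikes: they are no part of the job. Of the things that look like the jar, the largest one is meant.

How it is judged:
By the outcome, as a careful person would: the job done as asked, in the order asked, and still so for the second after the job is handed in, while the arm keeps its last pose, push and grip.
It also fails if it takes over 67 s, if anything falls off the work surface, if the arm or the gripper's body presses on something with over 40 N, if the wrist force passes 120 N, or if a joint passes its speed limit or range.

### The arm

A 6-joint arm with a two-finger parallel gripper is mounted at the origin on a cart in front of the work surface, level with it; the furniture and walls round the work are solid. World frame = base frame: x ahead of the robot, y to its left, z up, the work surface at z = 0. Lengths are in m, angles in degrees, forces in N, time in s.
With the tool pointing down it reaches from about 0.25 to 0.725 m from the base axis. Payload 9.7 kg.
Tool frame: the origin (TCP) lies between the finger pads; the fingertips stand 22 mm ahead of it and the grasp point (between the pads) lies 3 mm ahead of it; z points along the fingers, y is the line along which they close (so a half turn about z gives the same grasp; the last joint's range is limited). The gripper opens to 85 mm and grips with 20 to 120 N. Pads are 22 mm wide; open, the fingers measure 114 mm over their backs; the gripper's body (76 mm by 85 mm) begins 54 mm behind the grasp point. The pads swing forward as they close: fully open they stand 13 mm farther back than shut.
Start: joints at [70.13, 4.979, 10.078, 95.1, 0, 90], TCP at [0.187, 0.517, 0.214] pointing down, gripper open.
Joint ranges: [-179.16, 179.16], [-48.56, 103.87], [-65.8, 70.77], [-126.05, 130.52], [-82.76, 87.17], [-180, 180]. Speed limits (degrees/s): [127.2, 127.2, 147.25, 180, 180, 180].

### API

Orientations are given as [roll, pitch, yaw] about the fixed x, y, z axes, in that order (R = Rz(yaw) Ry(pitch) Rx(roll)).
In Python, from workcell import bot, viewer, finder gives the robot as it stands.
- The arm moves only by the tool move_arm, never from a script. Its arguments are lists of equal length, an entry for each row: "offset": the shift along the tool's x, y, z in cm, a list of three; "twist": the turn, a rotation vector about the tool's x, y, z in rad, a list of three; "grip": the opening, from 0 (shut) to 1 (fully open). In form: {"offset": [[x, y, z], ...], "twist": [[ax, ay, az], ...], "grip": [grip, ...]}. A call has 1 to 5 rows; each row shifts and turns the commanded pose from where the row before left it, along the tool's axes as they then stand; what a row does not reach is not made up. A row lasts 1/10 s, in which the tool goes at most 50 mm and 8.59 degrees, less where a joint would pass 70% of its speed; a pose out of reach is approached as far as the arm can. A call is refused whole if a number of a shift passes 5 or a number of a turn 0.15, either way. A call with a gripper value outside its range is refused whole. The fingers move at their own pace and stop on an object; "force" is the grip in N (left out, the last holds). Time passes only in rows, so rows that do not move let the fingers close. It gives the time, the measured TCP pose, the force, the opening and the grip force at its end, in the units of the state.
- bot.get_obs(): the state, without advancing time (a new reading comes with each control period).
- viewer.camera(name): name is "scene" or "side" or "wrist"; returns a dict with "color" (384x512x3 uint8, red, green, blue), "depth" (384x512 float32, m along the optical axis (not along the pixel's ray), 0 where there is no reading), "vfov" (degrees; the focal length in pixels is half the picture's height over the tangent of half this angle, whatever the lens; pixels are square), "cx", "cy" (the principal point, pixels), "position" and "attitude" of the camera in the world; the wrist camera has in their place "tool_from_camera" (4x4, takes a point from camera to tool coordinates, whose origin is the TCP and whose axes are the flange's). Camera axes: x right, y down, z forward; pixel columns grow to the right and rows downward; lengths in m; the calibration is good to about 2 mm. A picture is of the moment at which its call begins: read the wrist's pose just before it.
- bot.job_done(): hands the job in; it is judged then, once.
Trained networks look in a picture, given as the dict that the camera call returned (one of the last four; its "shot" number tells which), for a name from the list of things; names that differ only in an ending like _2 or _b are one class to them, and where a whole thing is asked for, a point or a joint stands for the part that bears it (a point fixed in the world has none). Each returns a list of dicts, best first, with "p" (0 to 1); they miss things now and then, are a little off and sometimes report something else, mostly with a low value. They report only what shows in the picture. A call takes as long as a camera call. They do not tell look-alikes from the thing itself.
- finder.boxes_of(picture, thing): "position" ([column, row] in pixels, amid what is visible of it).
- finder.pinpoint(picture, thing): "position" ([column, row] in pixels: a listed point, or the origin of a listed thing).
The state is a dict: "time": time; "q": joint angles; "qd": joint speeds; "joint_efforts": joint torques, N m; "ee_pos": TCP position; "tcp_rot": TCP orientation; "wrist_force": force on the tool from outside, world axes, zero at the start; "torque": the same for the moment, N m; "opening": finger opening in m; "grasp_force": force on a finger pad.
Only numpy, scipy, OpenCV 4.12 (cv2) and the standard library are available. Lean on these libraries where they do the work, as an engineer would, in place of code of your own. Each camera call takes 0.05 s, during which the arm holds its last target. There are 200 camera calls.

## Working session

There is one attempt and no reset: what is moved stays moved. The work goes in short steps, Python scripts to look and compute and a tool call to move; the robot and the scene stay as the last step left them, time stands still between calls to the robot, and variables do not carry over. Pictures are saved under pics/ and viewed, at most 10 in all, crops included, and the job is handed in when it is done.

Besides the shell and the picture viewer there is one more tool, called after "Call:" by a JSON object that holds its "op" and its "data", one argument or row to a line. move_arm: Moves the arm, as the interface text tells. Its arguments: {"type":"object","properties":{"offset":{"type":"array","items":{"type":"array","items":{"type":"number"}}},"twist":{"type":"array","items":{"type":"array","items":{"type":"number"}}},"grip":{"type":"array","items":{"type":"number"}},"force":{"type":"number"}},"required":["offset","twist","grip"]}

```bash
mkdir -p pics
cat > h.py <<'E'
import numpy as np, cv2
from scipy.spatial.transform import Rotation as R
from workcell import bot, viewer, finder
def pose(o=None):
    o=o or bot.get_obs(); T=np.eye(4); T[:3,:3]=R.from_euler('xyz',o['tcp_rot'],degrees=True).as_matrix(); T[:3,3]=o['ee_pos']; return T
def shot(name):
    T=pose(); p=viewer.camera(name)
    if 'tool_from_camera' in p: p['W']=T@np.array(p['tool_from_camera'])
    else:
        W=np.eye(4); a=np.array(p['attitude'],float)
        W[:3,:3]=a if a.shape==(3,3) else R.from_euler('xyz',a,degrees=True).as_matrix()
        W[:3,3]=p['position']; p['W']=W
    p['f']=192/np.tan(np.radians(p['vfov'])/2); return p
def ray(p,uv):
    d=np.array([(uv[0]-p['cx'])/p['f'],(uv[1]-p['cy'])/p['f'],1.]); return p['W'][:3,:3]@d, p['W'][:3,3]
def at_z(p,uv,z):
    d,o=ray(p,uv); return o+d*(z-o[2])/d[2]
def by_depth(p,uv):
    d,o=ray(p,uv); return o+d*float(p['depth'][int(round(uv[1])),int(round(uv[0]))])
def cloud(p):
    v,u=np.mgrid[:384,:512]; z=p['depth']; c=np.stack([(u-p['cx'])/p['f']*z,(v-p['cy'])/p['f']*z,z],-1)
    return c@p['W'][:3,:3].T+p['W'][:3,3]
def save(p,n,crop=None,s=1):
    im=p['color'][:,:,::-1]
    if crop: im=im[crop[1]:crop[3],crop[0]:crop[2]]
    cv2.imwrite('pics/'+n,cv2.resize(im,None,fx=s,fy=s,interpolation=cv2.INTER_CUBIC))
E
python3 - <<'E'
from h import *
np.set_printoptions(precision=3,suppress=True)
print(bot.get_obs())
for n in ['scene','side']:
    p=shot(n); save(p,n+'.png',s=1.5); print(n,p.get('attitude'),p['position'],p['vfov'],p['cx'],p['cy'])
    for t in ['jar','thumbscrew_grip','press']:
        for r in finder.pinpoint(p,t)[:5]: 
            z={'jar':.076,'thumbscrew_grip':.103,'press':0}[t]; print(t,r['p'],r['position'],at_z(p,r['position'],z),by_depth(p,r['position']))
        print([ (round(r['p'],2),r['position']) for r in finder.boxes_of(p,t)[:5]])
E
```

```text
{'time': 0.0, 'q': array([70.129,  5.011, 10.033, 95.101, -0.002, 90.001]), 'qd': array([-0.05 ,  0.049,  0.072,  0.064,  0.031, -0.003]), 'joint_efforts': array([ -0.001, -52.039,  46.48 ,   0.017,   0.   ,  -0.   ]), 'ee_pos': array([0.187, 0.517, 0.213]), 'tcp_rot': array([-179.921,    0.002,  160.128]), 'wrist_force': array([ 0.305, -0.29 , -0.16 ]), 'torque': array([0.039, 0.019, 0.016]), 'grasp_force': 0.0, 'opening': 0.08509805167356989}
scene [-118.593    1.038  -41.02 ] [-0.143 -0.657  0.699] 48.894651805401416 258.09837874587237 185.13804218007334
jar 0.97 [283.9, 212.9] [0.546 0.044 0.076] [0.528 0.025 0.093]
jar 0.85 [270.7, 290.8] [ 0.313 -0.158  0.076] [ 0.361 -0.104  0.01 ]
jar 0.75 [299.1, 240.9] [ 0.484 -0.074  0.076] [ 0.539 -0.023  0.021]
jar 0.68 [245.2, 221.9] [0.44  0.081 0.076] [0.495 0.152 0.016]
[(0.7, [284.2, 204.4]), (0.66, [272.9, 281.9]), (0.5, [247.6, 219.7])]
thumbscrew_grip 0.21 [396.7, 236.6] [ 0.641 -0.244  0.103] [ 0.744 -0.19   0.025]
[(0.67, [302.3, 213.2])]
press 0.56 [298.1, 241.1] [ 0.558 -0.002  0.   ] [ 0.536 -0.022  0.021]
[(0.71, [303.9, 234.1])]
side [-113.578   -1.365 -152.333] [0.039 1.194 0.603] 50.81396194344209 257.78091860576137 193.33466453342848
jar 0.64 [279.8, 190.6] [0.536 0.061 0.076] [0.531 0.073 0.082]
jar 0.63 [274.7, 226.6] [0.442 0.297 0.076] [0.497 0.175 0.004]
[(0.85, [277.4, 182.4]), (0.55, [276.5, 219.1])]
[(0.66, [254.6, 173.9])]
press 0.9 [283.2, 201.1] [ 0.557 -0.021  0.   ] [0.54  0.019 0.02 ]
[(0.73, [282.8, 198.8])]
```

View pics/scene.png

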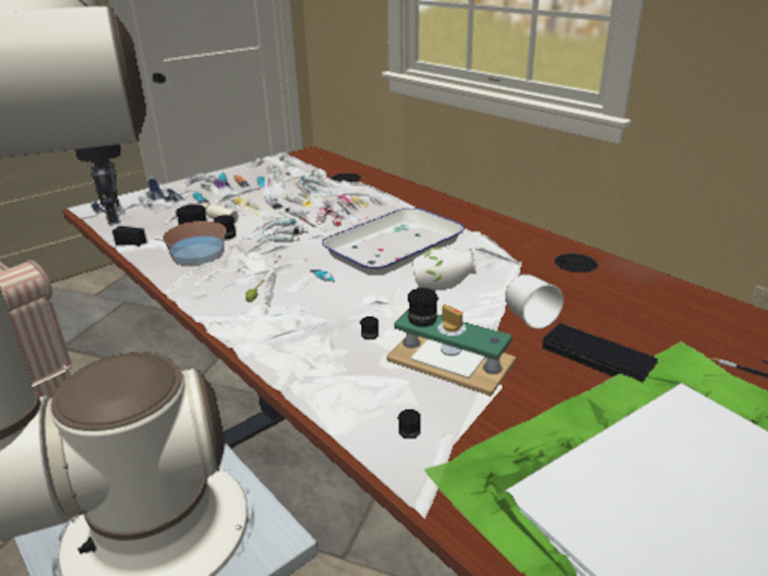

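View pics/side.png

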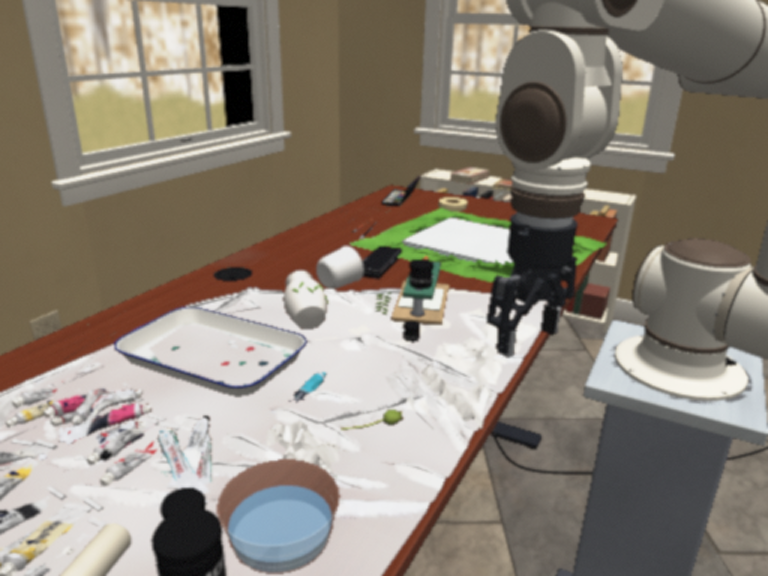

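The picture shows five black look-alikes, in native scene pixels:
- on the bridge (283,203), the largest
- small on the desk (246,218)
- small on the desk (272,282)
- by the bowl (127,143)
- by the bowl (150,151)

I choose the one on the bridge. The brass bar is at (302,212), and the press runs from (265,215) to (340,245). Next I measure these and check with one crop.

Run:
```python
from h import *
np.set_printoptions(precision=3,suppress=True)
for n in ['scene','side']:
    p=shot(n); C=cloud(p); 
    if n=='scene': save(p,'crop.png',(235,180,355,300),5)
    hsv=cv2.cvtColor(p['color'],cv2.COLOR_RGB2HSV)
    near=(np.abs(C[...,0]-.55)<.14)&(np.abs(C[...,1]-.0)<.17)
    g=near&(hsv[...,0]>60)&(hsv[...,0]<95)&(hsv[...,1]>90)&(np.abs(C[...,2]-.076)<.006)
    P=C[g]; print(n,'bridge',g.sum(),np.median(P[:,2]),cv2.minAreaRect((P[:,:2]*1000).astype(np.float32)))
    w=near&(hsv[...,2]<60)&(C[...,2]>.085); P=C[w]; print('jar',len(P),P.min(0),P.max(0))
    t=w&(C[...,2]>.125); P=C[t]; print('top',len(P),cv2.minEnclosingCircle((P[:,:2]*1000).astype(np.float32)) if len(P) else 0)
    b=near&(hsv[...,0]>10)&(hsv[...,0]<28)&(hsv[...,1]>110)&(C[...,2]>.092); P=C[b]
    if len(P): print('brass',len(P),P.min(0),P.max(0),cv2.minAreaRect((P[:,:2]*1000).astype(np.float32)))
    d=near&(hsv[...,2]<60)&(C[...,2]<.05)&(C[...,2]>.01);P=C[d];print('small',P.min(0),P.max(0))
```

```text
scene bridge 664 0.07476729700227547 ((558.8519287109375, -9.018707275390625), (67.6367416381836, 202.25466918945312), 18.88528060913086)
jar 378 [0.512 0.019 0.085] [0.569 0.073 0.131]
top 177 ((540.2197875976562, 48.08958435058594), 28.93222999572754)
brass 124 [ 0.552 -0.03   0.092] [0.564 0.011 0.118] ((558.2627563476562, -9.535440444946289), (11.426730155944824, 41.807655334472656), 2.7182886600494385)
small [0.487 0.14  0.01 ] [0.524 0.17  0.039]
side bridge 121 0.0737135974283255 ((555.23681640625, 2.45703125), (56.43708419799805, 195.65122985839844), 17.567750930786133)
jar 230 [0.514 0.031 0.085] [0.563 0.082 0.13 ]
top 62 ((538.4962158203125, 56.27555465698242), 26.131805419921875)
brass 11 [ 0.539 -0.022  0.105] [0.565 0.069 0.128] ((551.6498413085938, 23.56136131286621), (91.68299865722656, 25.847675323486328), 89.36076354980469)
small [0.489 0.149 0.013] [0.519 0.169 0.035]
```

View pics/crop.png

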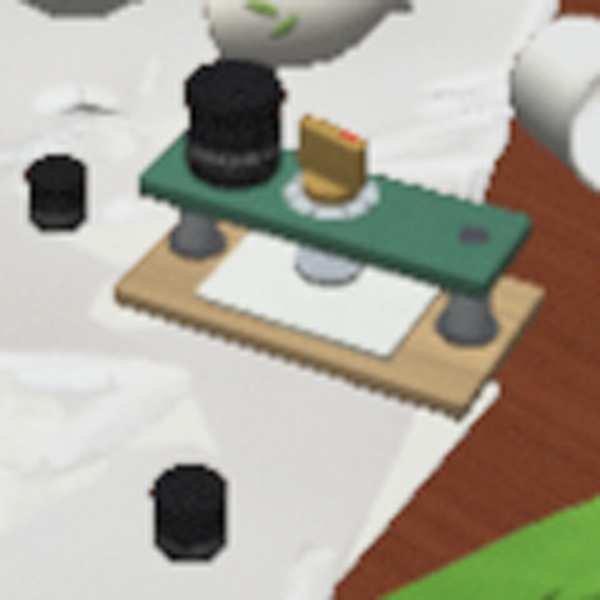

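The crop confirms it: the tall black jar stands on the green bridge, with the brass bar beside it and the bar's red mark at the end towards −y. The two smaller look-alikes stand on the desk. The measured jar centre is about (0.540, 0.051), top at 0.130, and the press yaw is about 18°. I set out for it now.

Call:
{"op": "move_arm", "data": {
  "offset": [
    [-3.3, -2.1, 0],
    [-3.3, -2.1, 0],
    [-3.3, -2.1, 0],
    [-3.3, -2.1, 0],
    [-3.3, -2.1, 0]
  ],
  "twist": [
    [0, 0, 0],
    [0, 0, 0],
    [0, 0, 0],
    [0, 0, 0],
    [0, 0, 0]
  ],
  "grip": [1, 1, 1, 1, 1]
}}

```text
time: 1.3
ee_pos: [0.3071, 0.3611, 0.2139]
tcp_rot: [180.0, 0.0, 160.1]
wrist_force: [0.8, 0.9, -0.2]
opening: 0.0853
grasp_force: 0.0
```

Call:
{"op": "move_arm", "data": {
  "offset": [
    [-3.3, -2.1, 0],
    [-3.3, -2.1, 0],
    [-3.3, -2.1, 0],
    [-3.3, -2.1, 0],
    [-3.3, -2.1, 0]
  ],
  "twist": [
    [0, 0, 0],
    [0, 0, 0],
    [0, 0, 0],
    [0, 0, 0],
    [0, 0, 0]
  ],
  "grip": [1, 1, 1, 1, 1]
}}

```text
time: 1.8
ee_pos: [0.4267, 0.2061, 0.214]
tcp_rot: [180.0, 0.0, 160.1]
wrist_force: [0.9, 1.5, 0.5]
opening: 0.0858
grasp_force: 0.0
```

Call:
{"op": "move_arm", "data": {
  "offset": [
    [-3.3, -2.1, 0],
    [-3.3, -2.1, 0],
    [-3.3, -2.1, 0],
    [-3.3, -2.1, 0],
    [-2.9, -2.1, 0]
  ],
  "twist": [
    [0, 0, 0],
    [0, 0, 0],
    [0, 0, 0],
    [0, 0, 0],
    [0, 0, 0]
  ],
  "grip": [1, 1, 1, 1, 1]
}}

```text
time: 2.3
ee_pos: [0.5426, 0.0525, 0.2137]
tcp_rot: [180.0, 0.0, 160.1]
wrist_force: [-0.3, 0.8, -0.2]
opening: 0.0853
grasp_force: 0.0
```

Call:
{"op": "move_arm", "data": {
  "offset": [
    [0, 0, 0],
    [0, 0, 0],
    [0, 0, 0],
    [0, 0, 0],
    [0, 0, 0]
  ],
  "twist": [
    [0, 0, 0.15],
    [0, 0, 0.15],
    [0, 0, 0.15],
    [0, 0, 0.15],
    [0, 0, 0.15]
  ],
  "grip": [1, 1, 1, 1, 1]
}}

```text
time: 2.8
ee_pos: [0.5417, 0.054, 0.2138]
tcp_rot: [-180.0, 0.0, 116.8]
wrist_force: [-0.3, 0.1, -0.7]
opening: 0.0854
grasp_force: 0.0
```

Call:
{"op": "move_arm", "data": {
  "offset": [
    [0, 0, 0],
    [0, 0, 0],
    [0, 0, 0]
  ],
  "twist": [
    [0, 0, 0.15],
    [0, 0, 0],
    [0, 0, 0]
  ],
  "grip": [1, 1, 1]
}}

```text
time: 3.1
ee_pos: [0.5416, 0.0541, 0.2138]
tcp_rot: [180.0, 0.0, 108.8]
wrist_force: [0.3, -0.4, 0.3]
opening: 0.0855
grasp_force: 0.0
```

Run:
```python
from h import *
np.set_printoptions(precision=3,suppress=True)
print(bot.get_obs()['q'])
p=shot('wrist'); save(p,'w1.png'); C=cloud(p); hsv=cv2.cvtColor(p['color'],cv2.COLOR_RGB2HSV)
near=(np.abs(C[...,0]-.55)<.14)&(np.abs(C[...,1])<.17)
t=near&(C[...,2]>.122)&(C[...,2]<.136); P=C[t]; print('top',len(P),np.median(P,0) if len(P) else 0,cv2.minEnclosingCircle((P[:,:2]*1000).astype(np.float32)) if len(P) else 0)
b=near&(hsv[...,0]>10)&(hsv[...,0]<28)&(hsv[...,1]>110)&(C[...,2]>.108)&(C[...,2]<.125); P=C[b]
if len(P): print('brass',len(P),P.min(0),P.max(0),cv2.minAreaRect((P[:,:2]*1000).astype(np.float32)))
for t,z in [('jar',.076),('thumbscrew_grip',.103)]:
    for r in finder.pinpoint(p,t)[:3]: print(t,r['p'],r['position'],at_z(p,r['position'],z))
```

```text
[ 5.708  4.193  9.242 95.048 -0.001 76.886]
top 2742 [0.54  0.053 0.129] ((540.8865966796875, 51.32329177856445), 27.816139221191406)
brass 430 [ 0.545 -0.025  0.108] [0.567 0.024 0.125] ((559.5053100585938, 1.33697509765625), (16.97789764404297, 50.5135612487793), 13.747888565063477)
jar 0.9 [104.9, 217.1] [ 0.402 -0.044  0.076]
jar 0.67 [254.2, 65.7] [0.509 0.157 0.076]
jar 0.56 [251.7, 171.9] [0.54  0.058 0.076]
thumbscrew_grip 0.81 [253.2, 239.1] [ 0.563 -0.003  0.103]
```

View pics/w1.png

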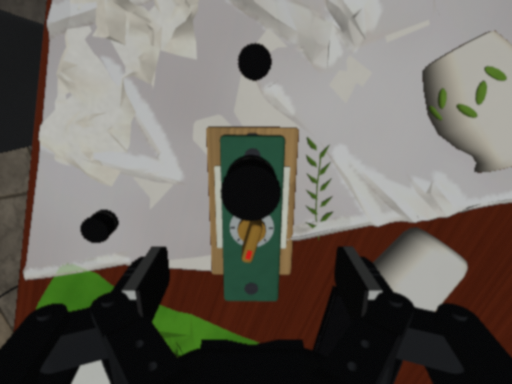

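The wrist view shows the jar at (251,187) on the bridge, directly below the tool, and the brass bar with its red end at (251,238). The wider desk view confirms the smaller jars at (254,61) and (100,225). The jar measures (0.541, 0.051), so I descend and grasp.

Call:
{"op": "move_arm", "data": {
  "offset": [
    [-0.25, -0.2, 2],
    [0, 0, 2.2],
    [0, 0, 2.2],
    [0, 0, 2.2],
    [0, 0, 2]
  ],
  "twist": [
    [0, 0, 0],
    [0, 0, 0],
    [0, 0, 0],
    [0, 0, 0],
    [0, 0, 0]
  ],
  "grip": [1, 1, 1, 1, 1],
  "force": 40
}}

```text
time: 3.75
ee_pos: [0.5403, 0.0511, 0.1067]
tcp_rot: [-180.0, -0.0, 108.7]
wrist_force: [0.2, 0.2, -0.0]
opening: 0.0856
grasp_force: 0.0
```

Call:
{"op": "move_arm", "data": {
  "offset": [
    [0, 0, 0],
    [0, 0, 0],
    [0, 0, 0],
    [0, 0, 0],
    [0, 0, 0]
  ],
  "twist": [
    [0, 0, 0],
    [0, 0, 0],
    [0, 0, 0],
    [0, 0, 0],
    [0, 0, 0]
  ],
  "grip": [0.8, 0.6, 0.5, 0.5, 0.5]
}}

```text
time: 4.25
ee_pos: [0.5418, 0.0512, 0.1104]
tcp_rot: [179.8, 0.1, 108.6]
wrist_force: [-0.6, 0.4, 6.1]
opening: 0.0426
grasp_force: 3.1
```

Run:
```python
from h import *
print(bot.get_obs())
p=shot('wrist'); q=shot('scene')
a=cv2.resize(p['color'],(512,384)); b=cv2.resize(q['color'][150:310,205:418],(512,384),interpolation=cv2.INTER_CUBIC)
cv2.imwrite('pics/g.png',np.vstack([a,b])[:, :, ::-1][:768:1][::1] if 0 else cv2.resize(np.hstack([a,b])[:,:,::-1],(800,300)))
```

```text
{'time': 4.25, 'q': array([ 5.40357999e+00,  3.11971209e+00, -3.31632616e+00,  8.33344580e+01,
       -1.75402997e-03,  7.68114254e+01]), 'qd': array([ 0.05575877, -0.07878999, -0.02053089,  0.12695006, -0.00971252,
       -0.07103459]), 'joint_efforts': array([-3.44546686e-02, -4.73779500e+01,  4.40865147e+01, -1.75635112e-01,
        2.47697515e-02, -1.86574573e-03]), 'ee_pos': array([0.5418118 , 0.05124115, 0.11039913]), 'tcp_rot': array([1.79776950e+02, 5.40704484e-02, 1.08592046e+02]), 'wrist_force': array([-0.57373789,  0.43499048,  6.11113881]), 'torque': array([ 0.0197356 ,  0.15380395, -0.00203948]), 'grasp_force': 3.0636643111211015, 'opening': 0.042587989327389816}
```

View pics/g.png

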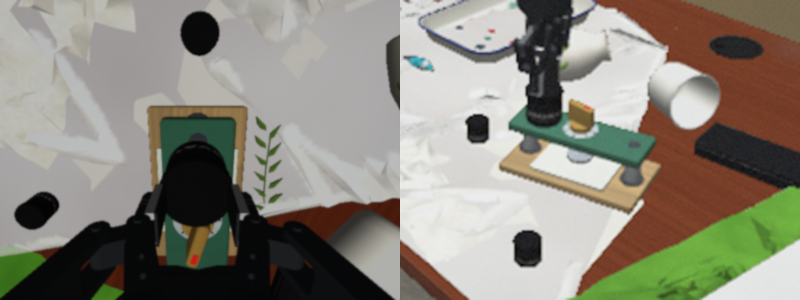

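Both views show the jar still upright between the fingers at (195,180) left and (545,100) right. The fingers have only reached the commanded opening, with light contact and a slight upward push. I relieve the height a little and close fully.

Call:
{"op": "move_arm", "data": {
  "offset": [
    [0, 0, -0.4],
    [0, 0, 0],
    [0, 0, 0],
    [0, 0, 0]
  ],
  "twist": [
    [0, 0, 0],
    [0, 0, 0],
    [0, 0, 0],
    [0, 0, 0]
  ],
  "grip": [0.5, 0.4, 0.3, 0.3],
  "force": 40
}}

```text
time: 4.75
ee_pos: [0.5408, 0.0511, 0.1122]
tcp_rot: [180.0, 0.0, 108.6]
wrist_force: [-0.5, 0.3, 4.5]
opening: 0.0257
grasp_force: 2.0
```

Run:
```python
from h import *
np.set_printoptions(precision=3,suppress=True)
p=shot('wrist'); q=shot('scene'); s=shot('side')
f=lambda im:cv2.resize(im,(400,300),interpolation=cv2.INTER_CUBIC)
im=np.vstack([np.hstack([f(p['color']),f(p['color'][130:384,100:400])]),np.hstack([f(q['color'][160:250,245:365]),f(s['color'][130:235,210:350])])])
cv2.imwrite('pics/g2.png',im[:,:,::-1])
C=cloud(p)
for v in range(150,330,15): print(v,C[v,200:320:20,2])
```

```text
150 [0.015 0.069 0.067 0.068 0.272 0.016]
165 [0.014 0.074 0.076 0.075 0.076 0.076]
180 [0.016 0.078 0.076 0.079 0.076 0.075]
195 [0.016 0.076 0.105 0.109 0.092 0.074]
210 [0.015 0.119 0.131 0.131 0.126 0.022]
225 [0.017 0.129 0.129 0.128 0.129 0.021]
240 [0.015 0.142 0.129 0.129 0.141 0.127]
255 [0.149 0.156 0.129 0.129 0.156 0.149]
270 [0.161 0.167 0.129 0.128 0.16  0.162]
285 [0.179 0.168 0.129 0.13  0.162 0.179]
300 [0.186 0.167 0.077 0.116 0.164 0.187]
315 [0.199 0.076 0.098 0.272 0.076 0.2  ]
```

View pics/g2.png

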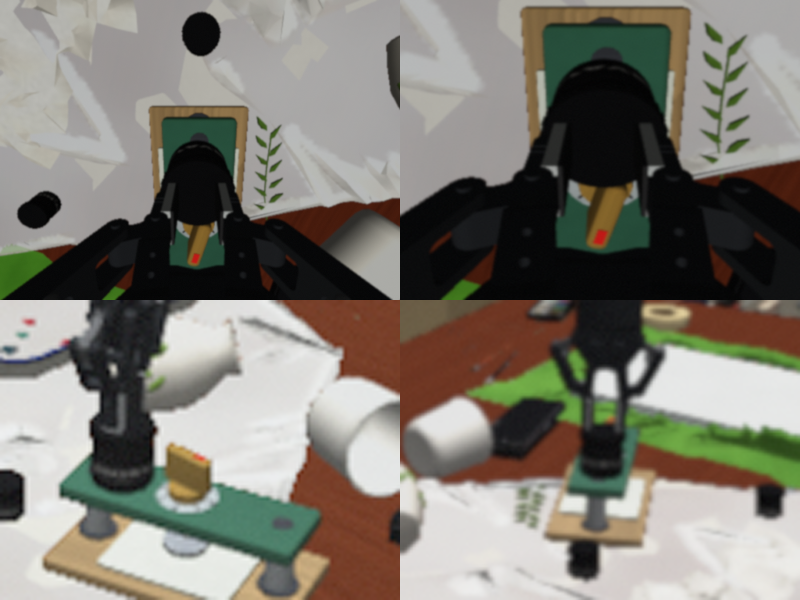

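The fingertips rest on top of the jar's lid: the lid is at (200,170) top left with a finger on either side over it. So the tips are higher than I assumed from the 22 mm figure. I raise straight up and measure where the tips really are relative to the TCP.

Call:
{"op": "move_arm", "data": {
  "offset": [
    [0, 0, -2],
    [0, 0, -4],
    [0, 0, -4],
    [0, 0, 0]
  ],
  "twist": [
    [0, 0, 0],
    [0, 0, 0],
    [0, 0, 0],
    [0, 0, 0]
  ],
  "grip": [0.3, 0.3, 0.3, 0.3]
}}

```text
time: 5.3
ee_pos: [0.542, 0.0512, 0.217]
tcp_rot: [179.6, 0.1, 108.6]
wrist_force: [-0.2, -0.7, -0.1]
opening: 0.0257
grasp_force: 0.0
```

Run:
```python
from h import *
np.set_printoptions(precision=3,suppress=True,linewidth=150)
o=bot.get_obs();print(o['ee_pos'],o['opening'],o['wrist_force'])
p=shot('wrist'); print(np.array(p['tool_from_camera']))
Ti=np.linalg.inv(pose()); C=cloud(p); L=C@Ti[:3,:3].T+Ti[:3,3]
m=(p['depth']>0)&(p['depth']<.2)&(L[...,2]<.06)
P=L[m]; 
for lo in np.arange(-.08,.06,.01):
    k=(P[:,2]>=lo)&(P[:,2]<lo+.01)
    if k.sum(): print(round(lo,3),k.sum(),P[k][:,:2].min(0),P[k][:,:2].max(0))
# jar
n=(np.abs(C[...,0]-.54)<.06)&(np.abs(C[...,1]-.05)<.06)&(C[...,2]>.122)&(C[...,2]<.136);Q=C[n];print(len(Q),cv2.minEnclosingCircle((Q[:,:2]*1000).astype(np.float32)))
s=shot('scene');D=cloud(s)@Ti[:3,:3].T+Ti[:3,3]; m=(np.abs(D[...,0])<.03)&(np.abs(D[...,1])<.06)&(abs(D[...,2])<.055);Q=D[m];print('scene tips',len(Q),np.sort(Q[:,2])[-8:])
```

```text
[0.542 0.051 0.217] 0.02570797413193081 [-0.219 -0.719 -0.095]
[[ 0.    -0.949 -0.315  0.082]
 [ 1.     0.     0.001 -0.   ]
 [-0.001 -0.315  0.949 -0.16 ]
 [ 0.     0.     0.     1.   ]]
-0.08 6254 [-0.012 -0.05 ] [0.015 0.049]
-0.07 1750 [-0.008 -0.045] [0.015 0.045]
-0.06 1036 [-0.011 -0.026] [0.013 0.03 ]
-0.05 792 [-0.011 -0.026] [0.012 0.026]
-0.04 663 [-0.011 -0.027] [0.012 0.027]
-0.03 302 [-0.011 -0.025] [0.012 0.026]
2696 ((540.8447875976562, 51.5802116394043), 27.681610107421875)
scene tips 195 [-0.019 -0.018 -0.018 -0.017 -0.017 -0.017 -0.017 -0.017]
```

The jar hasn't moved (0.541, 0.0516). The fingertips sit about 18 mm *behind* the reported TCP, roughly 40 mm off the stated geometry, and both the wrist depth and the contact agree on this. I use the measured offset: for tips at 0.087, the TCP goes to about 0.067.

Call:
{"op": "move_arm", "data": {
  "offset": [
    [0, 0, 0],
    [0, 0, 0],
    [0, 0, 0],
    [0, 0, 3.5],
    [0, 0, 3.5]
  ],
  "twist": [
    [0, 0, 0],
    [0, 0, 0],
    [0, 0, 0],
    [0, 0, 0],
    [0, 0, 0]
  ],
  "grip": [1, 1, 1, 1, 1]
}}

```text
time: 5.9
ee_pos: [0.5409, 0.0511, 0.1411]
tcp_rot: [179.9, 0.0, 108.6]
wrist_force: [0.5, -0.2, -0.2]
opening: 0.0853
grasp_force: 0.0
```

Call:
{"op": "move_arm", "data": {
  "offset": [
    [0, 0, 2],
    [0, 0, 2],
    [0, 0, 2],
    [0, 0, 1.2],
    [0, 0, 0]
  ],
  "twist": [
    [0, 0, 0],
    [0, 0, 0],
    [0, 0, 0],
    [0, 0, 0],
    [0, 0, 0]
  ],
  "grip": [1, 1, 1, 1, 1]
}}

```text
time: 6.4
ee_pos: [0.5394, 0.051, 0.0678]
tcp_rot: [-179.8, -0.0, 108.6]
wrist_force: [0.3, 0.4, 0.3]
opening: 0.0853
grasp_force: 0.0
```

Call:
{"op": "move_arm", "data": {
  "offset": [
    [0, 0, 0],
    [0, 0, 0],
    [0, 0, 0],
    [0, 0, 0],
    [0, 0, 0]
  ],
  "twist": [
    [0, 0, 0],
    [0, 0, 0],
    [0, 0, 0],
    [0, 0, 0],
    [0, 0, 0]
  ],
  "grip": [0.8, 0.6, 0.5, 0.5, 0.5],
  "force": 40
}}

```text
time: 6.9
ee_pos: [0.5414, 0.0512, 0.0713]
tcp_rot: [179.9, 0.0, 108.6]
wrist_force: [-0.3, 0.5, 6.2]
opening: 0.0517
grasp_force: 41.3
```

Call:
{"op": "move_arm", "data": {
  "offset": [
    [0, 0, -0.5],
    [0, 0, -1],
    [0, 0, -1.5],
    [0, 0, -2],
    [0, 0, 0]
  ],
  "twist": [
    [0, 0, 0],
    [0, 0, 0],
    [0, 0, 0],
    [0, 0, 0],
    [0, 0, 0]
  ],
  "grip": [0.5, 0.5, 0.5, 0.5, 0.5]
}}

```text
time: 7.4
ee_pos: [0.542, 0.0512, 0.1234]
tcp_rot: [179.7, 0.1, 108.6]
wrist_force: [1.1, 0.0, -2.1]
opening: 0.0518
grasp_force: 42.2
```

Run:
```python
from h import *
np.set_printoptions(precision=3,suppress=True,linewidth=150)
o=bot.get_obs();print(o['ee_pos'],o['opening'],o['wrist_force'],o['grasp_force'],o['q'])
Ti=np.linalg.inv(pose(o))
s=shot('scene'); C=cloud(s); near=(np.abs(C[...,0]-.54)<.05)&(np.abs(C[...,1]-.05)<.05)
hsv=cv2.cvtColor(s['color'],cv2.COLOR_RGB2HSV); P=C[near&(hsv[...,2]<60)&(C[...,2]>.08)]
print('black lowest',np.sort(P[:,2])[:10])
p=shot('wrist'); C=cloud(p); n=(np.abs(C[...,0]-.54)<.025)&(np.abs(C[...,1]-.05)<.025)&(C[...,2]>.15)&(C[...,2]<.2);print(n.sum(),np.median(C[n],0))
f=lambda im:cv2.resize(im,(400,300),interpolation=cv2.INTER_CUBIC)
cv2.imwrite('pics/l.png',np.hstack([f(s['color'][140:260,225:385]),f(p['color'])])[:,:,::-1])
```

```text
[0.542 0.051 0.123] 0.05176457374725232 [ 1.105  0.013 -2.089] 42.15689364820719 [ 5.401  3.043 -1.96  84.721  0.    76.837]
black lowest [0.131 0.131 0.131 0.132 0.132 0.132 0.132 0.133 0.134 0.134]
11906 [0.54  0.057 0.179]
```

View pics/l.png

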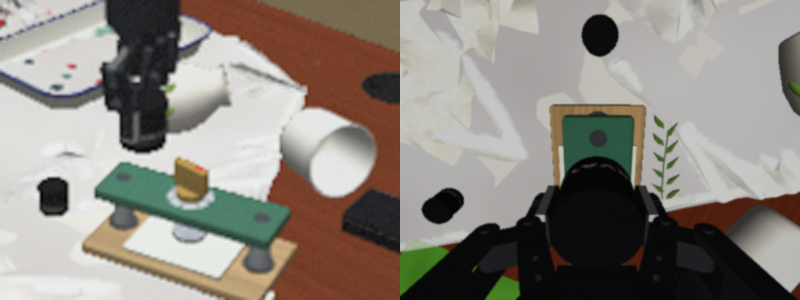

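The jar is lifted: it hangs at (140,120) in the left picture, clear of the bridge, and is centred between the fingers in the wrist view. Its underside is about 4 mm above the TCP. I carry it to the sheet at (0.50, 0.32).

Call:
{"op": "move_arm", "data": {
  "offset": [
    [3.8, 0.65, 0],
    [3.8, 0.65, 0],
    [3.8, 0.65, 0],
    [3.8, 0.65, 0],
    [3.8, 0.65, 0]
  ],
  "twist": [
    [0, 0, 0],
    [0, 0, 0],
    [0, 0, 0],
    [0, 0, 0],
    [0, 0, 0]
  ],
  "grip": [0.5, 0.5, 0.5, 0.5, 0.5]
}}

```text
time: 8.0
ee_pos: [0.51, 0.2428, 0.1187]
tcp_rot: [-179.9, 0.0, 108.6]
wrist_force: [0.0, 0.3, -2.5]
opening: 0.0515
grasp_force: 42.2
```

Call:
{"op": "move_arm", "data": {
  "offset": [
    [3.8, 0.65, 0],
    [3.8, 0.65, 0],
    [0, 0, 3],
    [0, 0, 3],
    [0, 0, 2]
  ],
  "twist": [
    [0, 0, 0],
    [0, 0, 0],
    [0, 0, 0],
    [0, 0, 0],
    [0, 0, 0]
  ],
  "grip": [0.5, 0.5, 0.5, 0.5, 0.5]
}}

```text
time: 8.5
ee_pos: [0.4975, 0.3174, 0.0363]
tcp_rot: [-179.8, 0.1, 108.6]
wrist_force: [-0.6, 0.5, -1.8]
opening: 0.0518
grasp_force: 42.3
```

Call:
{"op": "move_arm", "data": {
  "offset": [
    [0, 0, 1],
    [0, 0, 1],
    [0, 0, 0.6],
    [0, 0, 0.6],
    [0, 0, 0]
  ],
  "twist": [
    [0, 0, 0],
    [0, 0, 0],
    [0, 0, 0],
    [0, 0, 0],
    [0, 0, 0]
  ],
  "grip": [0.5, 0.5, 0.5, 0.5, 0.5]
}}

```text
time: 9.0
ee_pos: [0.499, 0.3176, 0.0075]
tcp_rot: [-180.0, 0.0, 108.6]
wrist_force: [-0.2, -0.3, -2.2]
opening: 0.0517
grasp_force: 42.3
```

Call:
{"op": "move_arm", "data": {
  "offset": [
    [0, 0, 0.5],
    [0, 0, 0.2],
    [0, 0, 0.2],
    [0, 0, 0]
  ],
  "twist": [
    [0, 0, 0],
    [0, 0, 0],
    [0, 0, 0],
    [0, 0, 0]
  ],
  "grip": [0.5, 0.5, 0.5, 0.5]
}}

```text
time: 9.4
ee_pos: [0.4989, 0.3177, -0.0014]
tcp_rot: [-180.0, 0.0, 108.6]
wrist_force: [0.4, -0.0, -1.9]
opening: 0.0519
grasp_force: 42.3
```

Call:
{"op": "move_arm", "data": {
  "offset": [
    [0, 0, 0.15],
    [0, 0, 0.1],
    [0, 0, 0]
  ],
  "twist": [
    [0, 0, 0],
    [0, 0, 0],
    [0, 0, 0]
  ],
  "grip": [0.5, 0.5, 0.5]
}}

```text
time: 9.7
ee_pos: [0.499, 0.3177, -0.0038]
tcp_rot: [-180.0, 0.0, 108.6]
wrist_force: [-0.5, -0.3, -2.2]
opening: 0.0515
grasp_force: 42.3
```

Call:
{"op": "move_arm", "data": {
  "offset": [
    [0, 0, 0.1],
    [0, 0, 0.1],
    [0, 0, 0]
  ],
  "twist": [
    [0, 0, 0],
    [0, 0, 0],
    [0, 0, 0]
  ],
  "grip": [0.5, 0.5, 0.5]
}}

```text
time: 10.0
ee_pos: [0.4991, 0.3178, -0.0047]
tcp_rot: [180.0, -0.0, 108.6]
wrist_force: [-3.0, -2.0, 5.8]
opening: 0.0518
grasp_force: 42.5
```

Call:
{"op": "move_arm", "data": {
  "offset": [
    [0, 0, 0.1],
    [0, 0, 0.1],
    [0, 0, 0]
  ],
  "twist": [
    [0, 0, 0],
    [0, 0, 0],
    [0, 0, 0]
  ],
  "grip": [0.5, 0.5, 0.5]
}}

```text
time: 10.3
ee_pos: [0.4992, 0.3179, -0.0048]
tcp_rot: [179.9, -0.0, 108.6]
wrist_force: [-8.0, -6.5, 20.1]
opening: 0.0518
grasp_force: 42.8
```

The jar is down. I relieve the push, open and retreat.

Call:
{"op": "move_arm", "data": {
  "offset": [
    [0, 0, -0.2],
    [0, 0, 0],
    [0, 0, 0],
    [0, 0, 0],
    [0, 0, 0]
  ],
  "twist": [
    [0, 0, 0],
    [0, 0, 0],
    [0, 0, 0],
    [0, 0, 0],
    [0, 0, 0]
  ],
  "grip": [0.5, 0.65, 0.8, 1, 1]
}}

```text
time: 10.8
ee_pos: [0.4989, 0.3177, -0.006]
tcp_rot: [-180.0, 0.0, 108.6]
wrist_force: [-0.4, -0.3, -0.3]
opening: 0.0853
grasp_force: 0.0
```

Call:
{"op": "move_arm", "data": {
  "offset": [
    [0, 0, -2],
    [0, 0, -4],
    [0, 0, -4],
    [0, 0, -4],
    [0, 0, -4]
  ],
  "twist": [
    [0, 0, 0],
    [0, 0, 0],
    [0, 0, 0],
    [0, 0, 0],
    [0, 0, 0]
  ],
  "grip": [1, 1, 1, 1, 1]
}}

```text
time: 11.3
ee_pos: [0.4988, 0.3177, 0.1758]
tcp_rot: [180.0, 0.0, 108.6]
wrist_force: [1.6, -0.4, 0.5]
opening: 0.0856
grasp_force: 0.0
```

Run:
```python
from h import *
np.set_printoptions(precision=3,suppress=True,linewidth=150)
o=bot.get_obs();print(o['ee_pos'],o['wrist_force'],o['q'])
p=shot('wrist'); C=cloud(p)
n=(np.abs(C[...,0]-.50)<.07)&(np.abs(C[...,1]-.318)<.07)&(C[...,2]>.045)&(C[...,2]<.07);P=C[n];print(n.sum(),np.median(P,0),cv2.minEnclosingCircle((P[:,:2]*1000).astype(np.float32)))
s=shot('scene'); C=cloud(s); hsv=cv2.cvtColor(s['color'],cv2.COLOR_RGB2HSV)
n=(np.abs(C[...,0]-.50)<.07)&(np.abs(C[...,1]-.318)<.07)&(C[...,2]>.045)&(C[...,2]<.07);P=C[n];print('jar scene',n.sum(),P.min(0),P.max(0))
near=(np.abs(C[...,0]-.558)<.04)&(np.abs(C[...,1]+.008)<.04)
for lo,hi in [(.113,.121),(.095,.112)]:
    b=near&(C[...,2]>lo)&(C[...,2]<hi);P=C[b]; print('bar',len(P),P[:,:2].mean(0),cv2.minAreaRect((P[:,:2]*1000).astype(np.float32)))
r=near&((hsv[...,0]<6)|(hsv[...,0]>174))&(hsv[...,1]>150)&(C[...,2]>.1);print('red',r.sum(),C[r].mean(0))
```

```text
[0.499 0.318 0.176] [ 1.59  -0.367  0.466] [ 32.491  10.091  11.519  91.426  -0.001 103.925]
2163 [0.498 0.32  0.053] ((498.9071044921875, 318.4230041503906), 27.517414093017578)
jar scene 141 [0.472 0.285 0.045] [0.523 0.339 0.056]
bar 43 [ 0.559 -0.009] ((558.8399658203125, -9.358530044555664), (13.422170639038086, 42.48218536376953), 0.6319769620895386)
bar 80 [ 0.556 -0.012] ((556.2654418945312, -10.262792587280273), (9.854964256286621, 41.38312911987305), 10.479875564575195)
red 1 [ 0.561 -0.019  0.117]
```

The jar stands upright on the sheet: its top is at 0.053 and it is a full 27.5 mm radius circle at (0.499, 0.318). Next I go over the thumbscrew. Clockwise raises joint 6, so I first unwind the wrist to yaw ≈ −88°, leaving room for the whole turn.

Call:
{"op": "move_arm", "data": {
  "offset": [
    [-4.1, -0.6, 0],
    [-4.1, -0.6, 0],
    [-4.1, -0.6, 0],
    [-4.1, -0.6, 0],
    [-4.1, -0.6, 0]
  ],
  "twist": [
    [0, 0, 0],
    [0, 0, 0],
    [0, 0, 0],
    [0, 0, 0],
    [0, 0, 0]
  ],
  "grip": [1, 1, 1, 1, 1]
}}

```text
time: 11.9
ee_pos: [0.5357, 0.1123, 0.1736]
tcp_rot: [-180.0, -0.0, 108.6]
wrist_force: [0.4, -0.6, 0.6]
opening: 0.0853
grasp_force: 0.0
```

Call:
{"op": "move_arm", "data": {
  "offset": [
    [-4.1, -0.6, 0],
    [-4.1, -0.6, 0],
    [-4.1, -0.6, 0],
    [0, 0, 0],
    [0, 0, 0]
  ],
  "twist": [
    [0, 0, 0],
    [0, 0, 0],
    [0, 0, 0],
    [0, 0, -0.15],
    [0, 0, -0.15]
  ],
  "grip": [1, 1, 1, 1, 1]
}}

```text
time: 12.4
ee_pos: [0.5578, -0.01, 0.1733]
tcp_rot: [-179.9, -0.0, 125.9]
wrist_force: [0.6, 0.8, -0.2]
opening: 0.0853
grasp_force: 0.0
```

Call:
{"op": "move_arm", "data": {
  "offset": [
    [0, 0, 0],
    [0, 0, 0],
    [0, 0, 0],
    [0, 0, 0],
    [0, 0, 0]
  ],
  "twist": [
    [0, 0, -0.15],
    [0, 0, -0.15],
    [0, 0, -0.15],
    [0, 0, -0.15],
    [0, 0, -0.15]
  ],
  "grip": [1, 1, 1, 1, 1]
}}

```text
time: 12.9
ee_pos: [0.5578, -0.0084, 0.1735]
tcp_rot: [-180.0, -0.0, 169.1]
wrist_force: [0.0, -0.8, -0.2]
opening: 0.0855
grasp_force: 0.0
```

Call:
{"op": "move_arm", "data": {
  "offset": [
    [0, 0, 0],
    [0, 0, 0],
    [0, 0, 0],
    [0, 0, 0],
    [0, 0, 0]
  ],
  "twist": [
    [0, 0, -0.15],
    [0, 0, -0.15],
    [0, 0, -0.15],
    [0, 0, -0.15],
    [0, 0, -0.15]
  ],
  "grip": [1, 1, 1, 1, 1]
}}

```text
time: 13.4
ee_pos: [0.5578, -0.0084, 0.1735]
tcp_rot: [180.0, -0.0, -147.9]
wrist_force: [0.1, -0.8, -0.4]
opening: 0.0854
grasp_force: 0.0
```

Call:
{"op": "move_arm", "data": {
  "offset": [
    [0, 0, 0],
    [0, 0, 0],
    [0, 0, 0],
    [0, 0, 0],
    [0, 0, 0]
  ],
  "twist": [
    [0, 0, -0.15],
    [0, 0, -0.15],
    [0, 0, -0.15],
    [0, 0, -0.15],
    [0, 0, -0.15]
  ],
  "grip": [1, 1, 1, 1, 1]
}}

```text
time: 13.9
ee_pos: [0.5578, -0.0085, 0.1734]
tcp_rot: [179.9, -0.0, -105.0]
wrist_force: [0.4, -0.1, 0.3]
opening: 0.0854
grasp_force: 0.0
```

Call:
{"op": "move_arm", "data": {
  "offset": [
    [0, 0, 0],
    [0, 0, 0],
    [0, 0, 0],
    [0, 0, 0]
  ],
  "twist": [
    [0, 0, -0.15],
    [0, 0, -0.15],
    [0, 0, 0],
    [0, 0, 0]
  ],
  "grip": [1, 1, 1, 1]
}}

```text
time: 14.3
ee_pos: [0.5578, -0.0084, 0.1738]
tcp_rot: [180.0, 0.0, -88.4]
wrist_force: [-0.2, 1.1, -0.2]
opening: 0.0855
grasp_force: 0.0
```

```bash
cat > bar.py <<'E'
from h import *
np.set_printoptions(precision=3,suppress=True,linewidth=150)
o=bot.get_obs();print(o['ee_pos'],o['tcp_rot'],o['q'])
p=shot('wrist'); C=cloud(p); hsv=cv2.cvtColor(p['color'],cv2.COLOR_RGB2HSV)
near=(np.abs(C[...,0]-.558)<.04)&(np.abs(C[...,1]+.008)<.04)
for n,m in [('top',near&(C[...,2]>.112)&(C[...,2]<.122)),('red',near&((hsv[...,0]<6)|(hsv[...,0]>174))&(hsv[...,1]>150)&(C[...,2]>.1))]:
    P=C[m]; 
    if len(P)>3: print(n,len(P),np.median(P,0),P.mean(0),cv2.minAreaRect((P[:,:2]*1000).astype(np.float32)))
for r in finder.pinpoint(p,'thumbscrew_grip')[:2]: print(r['p'],at_z(p,r['position'],.103))
g=(np.abs(C[...,0]-.558)<.08)&(np.abs(C[...,1])<.14)&(np.abs(C[...,2]-.076)<.004)&(hsv[...,0]>60)&(hsv[...,0]<95)&(hsv[...,1]>90)
P=C[g];print('bridge',len(P),cv2.minAreaRect((P[:,:2]*1000).astype(np.float32)))
save(p,'b.png')
E
python3 bar.py
```

```text
[ 0.558 -0.008  0.174] [179.963   0.001 -88.399] [ -0.867   5.438   6.128  90.727  -0.    -92.468]
top 710 [ 0.561 -0.006  0.116] [ 0.561 -0.006  0.116] ((561.0578002929688, -4.692052841186523), (11.487512588500977, 42.71628189086914), 1.7381600141525269)
red 57 [ 0.561 -0.015  0.117] [ 0.561 -0.015  0.117] ((561.5818481445312, -14.452009201049805), (3.966994285583496, 9.28990650177002), 1.5552536249160767)
0.76 [ 0.557 -0.006  0.103]
bridge 11187 ((560.796630859375, -4.566314697265625), (64.98291778564453, 200.79600524902344), 18.260915756225586)
```

View pics/b.png

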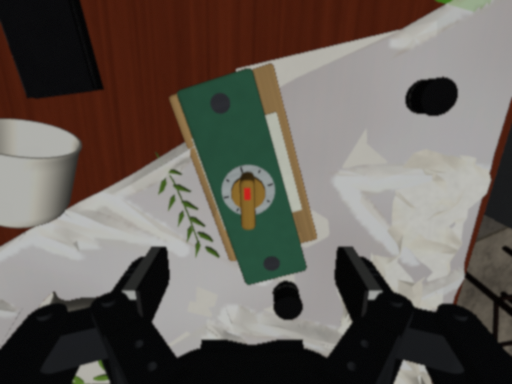

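The wrist view shows the bar at (247,205), its red end at (248,192) and the dial around it, with the bridge clear. The bar lies at −88.3°, matching the tool's yaw of −88.4°. I shift 2 mm, descend to TCP 0.073 (tips about 0.091, above the collar) and grip.

Call:
{"op": "move_arm", "data": {
  "offset": [
    [-0.2, -0.2, 2],
    [0, 0, 2.5],
    [0, 0, 2.5],
    [0, 0, 2],
    [0, 0, 1.1]
  ],
  "twist": [
    [0, 0, 0],
    [0, 0, 0],
    [0, 0, 0],
    [0, 0, 0],
    [0, 0, 0]
  ],
  "grip": [1, 1, 1, 1, 1]
}}

```text
time: 14.9
ee_pos: [0.559, -0.0064, 0.0713]
tcp_rot: [179.9, 0.0, -88.3]
wrist_force: [-0.1, -0.3, 0.5]
opening: 0.0853
grasp_force: 0.0
```

Call:
{"op": "move_arm", "data": {
  "offset": [
    [0, 0, 0],
    [0, 0, 0],
    [0, 0, 0],
    [0, 0, 0],
    [0, 0, 0]
  ],
  "twist": [
    [0, 0, 0],
    [0, 0, 0],
    [0, 0, 0],
    [0, 0, 0],
    [0, 0, 0]
  ],
  "grip": [0.8, 0.6, 0.4, 0.2, 0.0],
  "force": 60
}}

```text
time: 15.4
ee_pos: [0.5606, -0.0064, 0.0741]
tcp_rot: [-179.9, -0.0, -88.2]
wrist_force: [20.9, -2.9, 7.7]
opening: 0.0124
grasp_force: 10.9
```

Call:
{"op": "move_arm", "data": {
  "offset": [
    [0, 0, 0],
    [0, 0, 0],
    [0, 0, 0]
  ],
  "twist": [
    [0, 0, 0],
    [0, 0, 0],
    [0, 0, 0]
  ],
  "grip": [0, 0, 0]
}}

```text
time: 15.7
ee_pos: [0.5611, -0.0065, 0.0743]
tcp_rot: [-179.8, -0.0, -88.2]
wrist_force: [4.9, -0.4, 3.4]
opening: 0.0108
grasp_force: 62.0
```

Run:
```python
from h import *
o=bot.get_obs();print(o)
s=shot('scene'); save(s,'gr.png',(255,150,355,240),5)
```

```text
{'time': 15.7, 'q': array([-6.57942853e-01,  5.85186324e+00, -4.39876286e+00,  7.95748520e+01,
       -7.54909882e-03, -9.25040474e+01]), 'qd': array([ 0.04514886,  0.00605455,  0.00499408, -0.02377605, -0.06310758,
       -0.04235164]), 'joint_efforts': array([  0.36678194, -51.43484831,  42.79787421,   2.10813694,
         0.14462912,  -0.05448892]), 'ee_pos': array([ 0.561099  , -0.00648339,  0.07431397]), 'tcp_rot': array([-1.79825975e+02, -1.51666982e-02, -8.81539300e+01]), 'wrist_force': array([ 4.92922506, -0.35190889,  3.4066463 ]), 'torque': array([-0.09876532, -0.97170816, -0.06556817]), 'grasp_force': 62.0345538854599, 'opening': 0.010803410121842187}
```

View pics/gr.png

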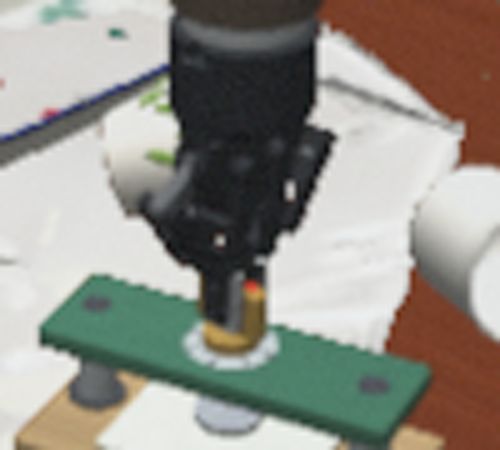

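The picture confirms the grip: the fingers straddle the bar at (235,305), the red mark at (253,287) is visible beyond them, and the tips are above the collar. Now I turn clockwise while watching the moment.

Call:
{"op": "move_arm", "data": {
  "offset": [
    [0, -0.1, 0],
    [0, 0, 0],
    [0, 0, 0],
    [0, 0, 0],
    [0, 0, 0]
  ],
  "twist": [
    [0, 0, 0],
    [0, 0, 0.1],
    [0, 0, 0.1],
    [0, 0, 0.1],
    [0, 0, 0]
  ],
  "grip": [0, 0, 0, 0, 0]
}}

```text
time: 16.25
ee_pos: [0.5605, -0.0064, 0.0743]
tcp_rot: [180.0, -0.0, -105.5]
wrist_force: [-2.4, -0.6, 7.7]
opening: 0.0107
grasp_force: 62.9
```

```bash
cat > st.py <<'E'
from h import *
np.set_printoptions(precision=3,suppress=True)
o=bot.get_obs();print(o['time'],o['ee_pos'],o['tcp_rot'],o['q'][5],o['joint_efforts'][5],o['wrist_force'],o['torque'],o['opening'],o['grasp_force'])
E
python3 st.py
```

```text
16.25 [ 0.561 -0.006  0.074] [ 179.999   -0.    -105.532] -75.11771919397808 1.2041663378477097 [-2.389 -0.578  7.69 ] [-0.063  0.771 -0.045] 0.010658388240380406 62.86017894744873
```

Call:
{"op": "move_arm", "data": {
  "offset": [
    [0, 0, 0],
    [0, 0, 0],
    [0, 0, 0],
    [0, 0, 0],
    [0, 0, 0]
  ],
  "twist": [
    [0, 0, 0.15],
    [0, 0, 0.15],
    [0, 0, 0.15],
    [0, 0, 0.15],
    [0, 0, 0]
  ],
  "grip": [0, 0, 0, 0, 0]
}}

```text
time: 16.75
ee_pos: [0.5594, -0.0056, 0.0743]
tcp_rot: [179.9, -0.0, -140.0]
wrist_force: [-8.7, 3.1, 11.4]
opening: 0.0111
grasp_force: 63.3
```

```bash
python3 st.py
```

```text
16.75 [ 0.559 -0.006  0.074] [ 179.855   -0.04  -139.992] -40.62796941958944 1.929011195898056 [-8.703  3.067 11.429] [ 0.794  1.871 -0.055] 0.011091531624774024 63.326513171195984
```

Call:
{"op": "move_arm", "data": {
  "offset": [
    [0.05, 0.1, -0.1],
    [0, 0, 0],
    [0, 0, 0],
    [0, 0, 0]
  ],
  "twist": [
    [0, 0, 0],
    [0, 0, 0.1],
    [0, 0, 0.1],
    [0, 0, 0]
  ],
  "grip": [0, 0, 0, 0]
}}

```text
time: 17.15
ee_pos: [0.5591, -0.0052, 0.0743]
tcp_rot: [179.9, -0.0, -151.3]
wrist_force: [-2.9, 3.9, 4.0]
opening: 0.0111
grasp_force: 62.1
```

```bash
python3 st.py
```

```text
17.15 [ 0.559 -0.005  0.074] [ 179.895   -0.031 -151.28 ] -29.296120524732395 1.3530972227454185 [-2.909  3.893  4.033] [ 0.991  0.821 -0.026] 0.011084478139861905 62.14246451854706
```

Call:
{"op": "move_arm", "data": {
  "offset": [
    [0, 0, 0],
    [0, 0, 0],
    [0, 0, 0]
  ],
  "twist": [
    [0, 0, 0.1],
    [0, 0, 0.1],
    [0, 0, 0]
  ],
  "grip": [0, 0, 0]
}}

```text
time: 17.45
ee_pos: [0.5589, -0.0048, 0.0743]
tcp_rot: [179.8, -0.1, -162.7]
wrist_force: [-5.7, 6.0, 4.3]
opening: 0.0108
grasp_force: 62.3
```

```bash
python3 st.py
```

```text
17.45 [ 0.559 -0.005  0.074] [ 179.85    -0.053 -162.675] -17.883480486422087 1.209775172173977 [-5.744  5.982  4.343] [ 1.401  0.915 -0.071] 0.01079900676487444 62.26232171058655
```

Call:
{"op": "move_arm", "data": {
  "offset": [
    [0.05, 0.1, 0],
    [0, 0, 0],
    [0, 0, 0]
  ],
  "twist": [
    [0, 0, 0.1],
    [0, 0, 0.1],
    [0, 0, 0]
  ],
  "grip": [0, 0, 0]
}}

```text
time: 17.75
ee_pos: [0.5588, -0.0043, 0.0743]
tcp_rot: [179.9, -0.0, -174.1]
wrist_force: [-1.4, 4.5, 2.4]
opening: 0.0103
grasp_force: 62.0
```

```bash
python3 st.py
```

```text
17.75 [ 0.559 -0.004  0.074] [ 179.911   -0.015 -174.089] -6.403205968710245 1.334829144179821 [-1.449  4.505  2.391] [ 1.221  0.222 -0.049] 0.01032009969658031 61.97709023952484
```

Call:
{"op": "move_arm", "data": {
  "offset": [
    [0, 0, 0],
    [0, 0, 0],
    [0, 0, 0]
  ],
  "twist": [
    [0, 0, 0.1],
    [0, 0, 0.1],
    [0, 0, 0]
  ],
  "grip": [0, 0, 0]
}}

```text
time: 18.05
ee_pos: [0.5588, -0.0039, 0.0743]
tcp_rot: [179.9, -0.0, 174.5]
wrist_force: [-1.3, 7.5, 3.7]
opening: 0.0109
grasp_force: 62.0
```

```bash
python3 st.py
```

```text
18.05 [ 0.559 -0.004  0.074] [179.864  -0.034 174.492] 5.034746202759639 1.2097975239157677 [-1.345  7.534  3.66 ] [ 1.654  0.231 -0.05 ] 0.01089281490123705 61.982771158218384
```

Call:
{"op": "move_arm", "data": {
  "offset": [
    [0, 0.1, 0],
    [0, 0, 0],
    [0, 0, 0]
  ],
  "twist": [
    [0, 0, 0.1],
    [0, 0, 0.1],
    [0, 0, 0]
  ],
  "grip": [0, 0, 0]
}}

```text
time: 18.35
ee_pos: [0.559, -0.0034, 0.0743]
tcp_rot: [179.9, -0.0, 163.0]
wrist_force: [-1.0, 4.3, 2.9]
opening: 0.011
grasp_force: 62.0
```

```bash
python3 st.py
```

```text
18.35 [ 0.559 -0.003  0.074] [179.928  -0.041 163.015] 16.594228412946343 1.2045544758439064 [-0.962  4.306  2.94 ] [ 1.141  0.214 -0.013] 0.010977929481766468 61.982213258743286
```

Call:
{"op": "move_arm", "data": {
  "offset": [
    [0, 0, 0],
    [0, 0, 0],
    [0, 0, 0]
  ],
  "twist": [
    [0, 0, 0.1],
    [0, 0, 0.1],
    [0, 0, 0]
  ],
  "grip": [0, 0, 0]
}}

```text
time: 18.65
ee_pos: [0.5591, -0.003, 0.0743]
tcp_rot: [179.9, -0.1, 151.6]
wrist_force: [-0.4, 6.8, 2.0]
opening: 0.0108
grasp_force: 61.9
```

```bash
python3 st.py
```

```text
18.65 [ 0.559 -0.003  0.074] [179.889  -0.061 151.573] 28.054329799049807 1.206539310514927 [-0.409  6.76   2.014] [ 1.598 -0.003 -0.048] 0.010798855039066775 61.89474821090698
```

Call:
{"op": "move_arm", "data": {
  "offset": [
    [0.05, 0.1, 0],
    [0, 0, 0],
    [0, 0, 0]
  ],
  "twist": [
    [0, 0, 0.08],
    [0, 0, 0.08],
    [0, 0, 0]
  ],
  "grip": [0, 0, 0]
}}

```text
time: 18.95
ee_pos: [0.5593, -0.0029, 0.0745]
tcp_rot: [-180.0, 0.0, 142.6]
wrist_force: [-0.4, -0.7, 3.3]
opening: 0.0109
grasp_force: 108.8
```

```bash
python3 st.py
```

```text
18.95 [ 0.559 -0.003  0.074] [-179.99     0.025  142.647] 37.06976309005199 3.927481323480606 [-0.365 -0.678  3.279] [0.05  0.02  2.686] 0.010885647663955424 108.84267836809158
```

Call:
{"op": "move_arm", "data": {
  "offset": [
    [0, 0, 0],
    [0, 0, 0],
    [0, 0, 0]
  ],
  "twist": [
    [0, 0, 0.08],
    [0, 0, 0.08],
    [0, 0, 0]
  ],
  "grip": [0, 0, 0]
}}

```text
time: 19.25
ee_pos: [0.5596, -0.0035, 0.0742]
tcp_rot: [-179.9, 0.1, 133.6]
wrist_force: [4.8, -3.9, 1.1]
opening: 0.0111
grasp_force: 210.4
```

```bash
python3 st.py
```

```text
19.25 [ 0.56  -0.003  0.074] [-179.949    0.101  133.606] 46.09732549779593 5.5859725177288055 [ 4.777 -3.902  1.11 ] [-0.786  0.175  4.576] 0.01111311198902164 210.4491054173559
```

The stop is reached: the moment jumps to 2.7 and then 4.6 N m. I unwind to find the yaw where the load vanishes.

Call:
{"op": "move_arm", "data": {
  "offset": [
    [0, 0, 0],
    [0, 0, 0],
    [0, 0, 0]
  ],
  "twist": [
    [0, 0, -0.08],
    [0, 0, -0.08],
    [0, 0, 0]
  ],
  "grip": [0, 0, 0]
}}

```text
time: 19.55
ee_pos: [0.5592, -0.0029, 0.0743]
tcp_rot: [-180.0, 0.0, 142.8]
wrist_force: [-0.1, 1.0, 3.8]
opening: 0.0111
grasp_force: 107.4
```

```bash
python3 st.py
```

```text
19.55 [ 0.559 -0.003  0.074] [-179.998    0.003  142.811] 36.89111461207809 1.5031890571117401 [-0.143  0.963  3.81 ] [0.217 0.165 2.557] 0.011082333015993942 107.42584872990847
```

Call:
{"op": "move_arm", "data": {
  "offset": [
    [0, 0, 0],
    [0, 0, 0]
  ],
  "twist": [
    [0, 0, -0.05],
    [0, 0, 0]
  ],
  "grip": [0, 0]
}}

```text
time: 19.75
ee_pos: [0.5592, -0.0029, 0.0743]
tcp_rot: [180.0, -0.0, 145.4]
wrist_force: [-0.9, 0.8, 2.7]
opening: 0.0108
grasp_force: 82.0
```

```bash
python3 st.py
```

```text
19.75 [ 0.559 -0.003  0.074] [179.997  -0.003 145.358] 34.34042501017037 0.9511497616767883 [-0.858  0.803  2.729] [0.375 0.057 1.637] 0.010843924751343246 82.04489353112876
```

Call:
{"op": "move_arm", "data": {
  "offset": [
    [0, 0, 0],
    [0, 0, 0]
  ],
  "twist": [
    [0, 0, -0.03],
    [0, 0, 0]
  ],
  "grip": [0, 0]
}}

```text
time: 19.95
ee_pos: [0.5594, -0.003, 0.0743]
tcp_rot: [180.0, 0.0, 147.0]
wrist_force: [1.5, 1.3, 3.0]
opening: 0.0108
grasp_force: 68.4
```

```bash
python3 st.py
```

```text
19.95 [ 0.559 -0.003  0.074] [179.983   0.016 146.96 ] 32.72675813936544 0.4104207828640938 [1.525 1.268 3.001] [ 0.37  -0.206  0.773] 0.010833535888400187 68.35929036140442
```

The load vanishes at yaw ≈ 148.4°, so the stop is 2.15 rad from the start, within the stated 1.2–2.6. A quarter turn back means yaw ≈ −121.6°, or 1.60 rad from here.

Call:
{"op": "move_arm", "data": {
  "offset": [
    [-0.05, -0.1, 0],
    [0, 0, 0],
    [0, 0, 0],
    [0, -0.1, 0],
    [0, 0, 0]
  ],
  "twist": [
    [0, 0, -0.1],
    [0, 0, -0.15],
    [0, 0, -0.15],
    [0, 0, -0.15],
    [0, 0, -0.15]
  ],
  "grip": [0, 0, 0, 0, 0]
}}

```text
time: 20.45
ee_pos: [0.5588, -0.0044, 0.0742]
tcp_rot: [179.9, 0.0, -172.7]
wrist_force: [0.3, 5.1, 1.0]
opening: 0.0109
grasp_force: 61.9
```

```bash
python3 st.py
```

```text
20.45 [ 0.559 -0.004  0.074] [ 179.905    0.006 -172.695] -7.812569871430387 2.377517893910408 [0.307 5.143 1.034] [ 0.934 -0.095 -0.119] 0.010865255129854695 61.94955289363861
```

Call:
{"op": "move_arm", "data": {
  "offset": [
    [-0.05, -0.1, 0],
    [0, 0, 0],
    [0, 0, 0],
    [0, 0, 0],
    [0, 0, 0]
  ],
  "twist": [
    [0, 0, -0.15],
    [0, 0, -0.15],
    [0, 0, -0.15],
    [0, 0, -0.15],
    [0, 0, 0]
  ],
  "grip": [0, 0, 0, 0, 0]
}}

```text
time: 20.95
ee_pos: [0.5594, -0.0057, 0.0743]
tcp_rot: [180.0, 0.0, -138.5]
wrist_force: [-0.2, 4.6, 2.3]
opening: 0.0109
grasp_force: 62.1
```

```bash
python3 st.py
```

```text
20.95 [ 0.559 -0.006  0.074] [ 179.96     0.026 -138.517] -42.09365379712941 -2.1720535308122635 [-0.216  4.643  2.322] [0.838 0.039 0.105] 0.010932993445391918 62.10696458816528
```

Call:
{"op": "move_arm", "data": {
  "offset": [
    [0, 0, 0],
    [0, 0, 0],
    [0, 0, 0],
    [0, 0, 0]
  ],
  "twist": [
    [0, 0, -0.1],
    [0, 0, -0.1],
    [0, 0, -0.095],
    [0, 0, 0]
  ],
  "grip": [0, 0, 0, 0]
}}

```text
time: 21.35
ee_pos: [0.5599, -0.0061, 0.0743]
tcp_rot: [-180.0, 0.0, -121.9]
wrist_force: [3.5, 1.8, 0.4]
opening: 0.011
grasp_force: 61.9
```

```bash
python3 st.py
python3 - <<'E'
from h import *
p=shot('wrist'); q=shot('scene')
f=lambda im:cv2.resize(im,(400,400),interpolation=cv2.INTER_CUBIC)
cv2.imwrite('pics/end.png',np.hstack([f(p['color']),f(q['color'][150:290,195:335])])[:,:,::-1])
C=cloud(q);n=(np.abs(C[...,0]-.50)<.05)&(np.abs(C[...,1]-.318)<.05)&(C[...,2]>.045)&(C[...,2]<.07);print(n.sum(),C[n].min(0),C[n].max(0))
E
```

```text
21.35 [ 0.56  -0.006  0.074] [-179.965    0.023 -121.89 ] -58.73710507522437 -1.3049856573343277 [3.549 1.81  0.353] [ 0.369 -0.682  0.054] 0.010962960026643627 61.865644454956055
141 [0.47203133 0.28418466 0.04579719] [0.52447053 0.33795214 0.05473409]
```

View pics/end.png

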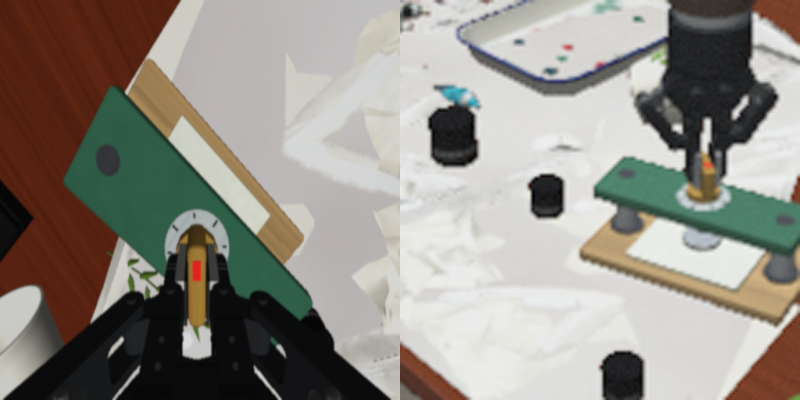

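The views show the bar flat between the pads with its red mark at (197,270) left, the jar upright on the sheet at (453,135) right, and the bystanders untouched. The yaw is −121.9°, a quarter turn back from the stop at 148.4°. I hand in.

```bash
python3 -c "
from workcell import bot
print(bot.job_done())"
```

```text
the job is handed in; nothing more can be done
None
```

I handed the job in at about 21 s: the jar stands upright on the white sheet, the thumbscrew was turned to its stop and backed off a quarter turn (about 90°), and the gripper still holds it there; no verdict came back.

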